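Rotate three seedling drums between the stands of a plant-growth bench

TASK

Move each seedling drum on by one stand: the fat drum from the plain stand goes into the stand with the motor, the slim drum from the motor stand goes into the stand with the lamp, and the spool-shaped drum from the lamp stand goes into the plain stand; the empty wooden cradle is free for parking one on the way. Lower each drum gently, without dropping it, until both ends of its axle rest on the bottom of the slots, and let it go. Do not knock over or push away the beaker, the amber jar or the plant pot that stand between.

Things in the scene. Friction and masses are not known exactly. Their poses are not given: they have to be found in the camera images.
- slim_drum: Slim seedling drum: smooth white plastic cylinder 34 mm in diameter and 56 mm long, with small grey dots, about 0.12 kg. 10 mm steel axle, 120 mm long, sticks out 32 mm each end. Origin: middle of the axle; x along the axle (either end alike); y, z turn with the drum. Starts seated in the stand with the motor.
- spool_drum: Spool-shaped seedling drum: white plastic barrel 40 mm in diameter with an end disc of 64 mm diameter, 6 mm thick, at each end, 56 mm long overall (44 mm of barrel free between the discs), about 0.16 kg. 10 mm steel axle, 120 mm long, sticks out 32 mm each end. Origin: middle of the axle; x along the axle (either end alike); y, z turn with the drum. Starts seated in the stand with the lamp.
- fat_drum: Fat seedling drum: smooth white plastic cylinder 58 mm in diameter and 56 mm long, with small grey dots, about 0.22 kg. 10 mm steel axle, 120 mm long, sticks out 32 mm each end. Origin: middle of the axle; x along the axle (either end alike); y, z turn with the drum. Starts seated in the plain stand.
- drive_stand: Stand with the motor. Fixed. Slotted uprights, axle height (55 mm), base, origin and axes just as the plain stand. Beyond its +x end, 67 to 164 mm from the origin: grey gearbox 64 mm wide, 78 mm high (90 mm with its black knob), black motor behind.
- lamp_stand: Stand with the lamp. Fixed. Slotted uprights, axle height (55 mm), base, origin and axes just as the plain stand. Beyond its +x end, 88 to 180 mm from the origin: copper bell lamp facing the drum, 94 mm across, 115 mm high.
- plain_stand: Stand without motor or lamp. Fixed; base 126 x 70 mm, two aluminium uprights 10 mm thick, 76 mm clear between. Open slot 13 mm wide in each, floor 50 mm up, mouth flared to 36 mm at 91 mm height: seated axle lies along x, its centre 55 mm above the bench. Origin: on the bench, midway between the uprights; x along the axle, z up.
- cradle: Empty wooden parking cradle. Fixed; base 126 x 84 mm, two boards 14 mm thick, 77 mm high, 74 mm clear between, each with an open 90 degree V notch about 60 mm wide. An axle in the notches lies along x, its centre 54 mm above the bench. Origin: on the bench, midway between the boards; x along the axle, z up.
- beaker: Open glass beaker 50 mm in diameter, 70 mm high. Leave it standing where it is. Origin: centre of its underside, z up.
- specimen_jar: Amber glass jar with a black cap, 44 mm in diameter, 60 mm high. Leave it standing where it is. Origin: centre of its underside, z up.
- plant_pot: Small empty terracotta plant pot, 54 mm across the rim, 50 mm high. Leave it standing where it is. Origin: centre of its underside, z up.

How it is judged:
At the end, for the whole second after the job is handed in: Fat drum in the motor stand, slim in the lamp stand, spool in the plain stand: axle centre 51 to 57.5 mm high, within 4 mm sideways, 12 mm lengthwise and 0.06 rad of the stand's axis, released, at rest; beaker, jar and pot upright (x of fat_drum in the frame of drive_stand between -0.012 and 0.012 m and y of fat_drum in the frame of drive_stand between -0.004 and 0.004 m and z of fat_drum in the frame of drive_stand between 0.051 and 0.0575 m and angle between the x axis of fat_drum and the x axis of drive_stand, either way round below 0.06 rad and linear speed of each of fat_drum, slim_drum, spool_drum below 0.02 m/s and angular speed of each of fat_drum, slim_drum, spool_drum below 0.3 rad/s and contact force between the fingers and fat_drum below 0.05 N and x of slim_drum in the frame of lamp_stand between -0.012 and 0.012 m and y of slim_drum in the frame of lamp_stand between -0.004 and 0.004 m and z of slim_drum in the frame of lamp_stand between 0.051 and 0.0575 m and angle between the x axis of slim_drum and the x axis of lamp_stand, either way round below 0.06 rad and contact force between the fingers and slim_drum below 0.05 N and x of spool_drum in the frame of plain_stand between -0.012 and 0.012 m and y of spool_drum in the frame of plain_stand between -0.004 and 0.004 m and z of spool_drum in the frame of plain_stand between 0.051 and 0.0575 m and angle between the x axis of spool_drum and the x axis of plain_stand, either way round below 0.06 rad and contact force between the fingers and spool_drum below 0.05 N and angle between each of beaker, specimen_jar, plant_pot's own z axis and vertical below 0.2 rad); the robot touches nothing.
It fails at once if the beaker is shifted by more than 25 mm or knocked over (distance of beaker from where it was at the start of the episode above 0.025 m or angle between beaker's own z axis and vertical above 0.5 rad).
It fails at once if the specimen jar is shifted by more than 25 mm or knocked over (distance of specimen_jar from where it was at the start of the episode above 0.025 m or angle between specimen_jar's own z axis and vertical above 0.5 rad).
It fails at once if the plant pot is shifted by more than 25 mm or knocked over (distance of plant_pot from where it was at the start of the episode above 0.025 m or angle between plant_pot's own z axis and vertical above 0.5 rad).
It fails at once if a drum is dropped: it falls unheld at over 0.8 m/s (a fall of more than 3 cm) ((linear speed of fat_drum above 0.8 m/s and contact force between the fingers and fat_drum below 0.02 N) or (linear speed of slim_drum above 0.8 m/s and contact force between the fingers and slim_drum below 0.02 N) or (linear speed of spool_drum above 0.8 m/s and contact force between the fingers and spool_drum below 0.02 N)).
It also fails if it takes over 138 s, if anything falls off the work surface, if the arm or the gripper's body presses on something with over 40 N, if the wrist force passes 120 N, or if a joint passes its speed limit or range.

ROBOT

A 6-joint arm with a two-finger parallel gripper is mounted at the origin on the work surface. World frame = base frame: x ahead of the robot, y to its left, z up, the work surface at z = 0. Lengths are in m, angles in rad, forces in N, time in s.
With the tool pointing down it reaches from about 0.3 to 0.775 m from the base axis. Payload 14.6 kg.
Tool frame: the origin (TCP) lies midway between the tips of the shut fingers; the grasp point (between the pads) lies 19 mm behind it (ctrl.hold_point_z is the distance from the TCP to the grasp point, in m); z points along the fingers, x is the direction in which the jaws open and shut, and the axes are right-handed (so a half turn about z gives the same grasp; the last joint's range is limited). The gripper opens to 94 mm and grips with 3 to 60 N. Pads are 16 mm wide; open, the fingers measure 119 mm over their backs; the gripper's body (75 mm by 177 mm) begins 78 mm behind the grasp point.
Start: joints at [1.102, 0.3, 1.521, -0, 1.321, -0.067], TCP at [0.215, 0.506, 0.205] pointing down, gripper open.
Joint ranges: [-3.03, 3.03], [-0.79, 2.21], [0.23, 2.52], [-1.04, 4.18], [0, 3.07], [-2.55, 2.55]. Speed limits (rad/s): [2.22, 2.22, 2.57, 3.14, 3.14, 3.14].

INTERFACE

Orientations are given as [roll, pitch, yaw] about the fixed x, y, z axes, in that order (R = Rz(yaw) Ry(pitch) Rx(roll)).
In Python, from station import ctrl, viewer, ticket, nets gives the robot as it stands.
- The arm moves only by the tool carry_out, never from a script. Its argument "commands" is one flat list of numbers, 7 for each row, row after row: the closure, from -1 (fully open) to 1 (shut), so that 0 is half open, then the shift along the world's x, y, z in cm, then the turn, a rotation vector about the world's x, y, z in rad. In form: [gripper, tx, ty, tz, ax, ay, az, gripper, tx, ty, tz, ax, ay, az, ...]. A call has 1 to 12 rows; each row is the pose to reach, as a shift and turn from the pose measured when the call began; what a row does not reach only later rows make up. A row lasts 1/12 s, in which the tool goes at most 41.7 mm and 7.16 degrees, less where a joint would pass 70% of its speed; a pose out of reach is approached as far as the arm can. A call with a gripper value outside its range is refused whole. The fingers move at their own pace and stop on an object; "force" is the grip in N (left out, the last holds). Time passes only in rows, so rows that repeat a pose let the fingers close. It gives the time, the measured TCP pose, the force and the opening at its end, in the units of the state.
- ctrl.get_obs(): the state, without advancing time (a new reading comes with each control period).
- viewer.camera(name): name is "scene" or "top" or "wrist"; returns (picture, depth): 420x560x3 uint8, blue, green, red; 420x560 float32, m along the optical axis (not along the pixel's ray), 0 where there is no reading.
- viewer.camera_info(name): a dict with "fx", "fy", "cx", "cy" (pixels), "R" (3x3) and "t" (3): a world point X has camera coordinates R X + t. Camera axes: x right, y down, z forward; pixel columns grow to the right and rows downward; lengths in m; the calibration is good to about 2 mm. A picture is of the moment at which its call begins: read the wrist's pose just before it. camera_info takes no time and is no camera call; for the wrist camera it gives the pose at the moment of the call.
- ticket.hand_in(): hands the job in, once; it reports no verdict.
Trained networks look in the newest picture that a camera, given by its name, has taken for a name from the list of things; names that differ only in an ending like _2 or _b are one class to them, and where a whole thing is asked for, a point or a joint stands for the part that bears it (a point fixed in the world has none). Each returns a list of dicts, best first, with "confidence" (0 to 1); they miss things now and then, are a little off and sometimes report something else, mostly with a low value. They report only what shows in the picture. A call takes as long as a camera call.
- nets.silhouettes(camera, thing): "region" (420x560 bool, what is visible of it) and "extent" ([left, top, right, bottom] in pixels, round what is visible of it).
The state is a dict: "time_s": time; "qpos": joint angles; "joint_vel": joint speeds; "tau": joint torques, N m; "ee_pos": TCP position; "eef_rot": TCP orientation; "force": force on the tool from outside, world axes, zero at the start; "moment": the same for the moment, N m; "grip_width": finger opening in m.
Only numpy, scipy, OpenCV 4.12 (cv2) and the standard library are available. Lean on these libraries where they do the work, as an engineer would, in place of code of your own. Each camera call takes 0.05 s, during which the arm holds its last target. There are 200 camera calls.

## Working session

There is one attempt and no reset: what is moved stays moved. The work goes in short steps, Python scripts to look and compute and a tool call to move; the robot and the scene stay as the last step left them, time stands still between calls to the robot, and variables do not carry over. Pictures are saved under pics/ and viewed, about 12 in all and at most 16, crops included, and the job is handed in when it is done.

Besides the shell and the picture viewer there is one more tool, called after "Call:" as name(argument=value, ...) on one line, values as JSON. carry_out: Moves the arm, as the interface text tells. Its arguments: {"type":"object","properties":{"commands":{"type":"array","items":{"type":"number"}},"force":{"type":"number"}},"required":["commands"]}

```bash
ls; mkdir -p pics
python3 - <<'E'
from station import ctrl, viewer, ticket, nets
import cv2
print(ctrl.get_obs(), ctrl.hold_point_z)
for c in ["scene","top"]:
    p,d=viewer.camera(c); cv2.imwrite(f"pics/{c}0.png",p); print(c,viewer.camera_info(c))
E
```

```text
pics
{'time_s': 0.0, 'qpos': array([ 1.10241963e+00,  3.00453929e-01,  1.52160153e+00, -1.91646294e-05,
        1.32068013e+00, -6.65884224e-02]), 'joint_vel': array([ 1.44443198e-05,  7.31842926e-05, -7.58431370e-04,  4.94544165e-04,
       -3.55547067e-04,  5.83122396e-04]), 'tau': array([ 1.57338718e-04, -5.31797755e+01, -3.52742493e+01,  7.07806530e-02,
        2.43121921e-02, -7.96749623e-05]), 'ee_pos': array([0.21496657, 0.5059608 , 0.20488709]), 'eef_rot': array([-3.14153512e+00,  1.14164253e-03,  1.16901284e+00]), 'force': array([-0.04630911, -0.44192823,  0.39789322]), 'moment': array([-0.02655115, -0.01445838,  0.02775261]), 'grip_width': 0.09438396246485845} 0.0188
scene {'fx': 419.12290812807595, 'fy': 419.12290812807595, 'cx': 282.2788770742934, 'cy': 210.30468522991717, 'R': array([[-0.54091026,  0.8409993 ,  0.01167361],
       [ 0.56657281,  0.37459345, -0.73394482],
       [-0.62161994, -0.39038433, -0.67910877]]), 't': array([ 0.26087308, -0.22596055,  1.27226865])}
top {'fx': 419.1953739997835, 'fy': 419.1953739997835, 'cx': 277.9407821121338, 'cy': 215.36712592298693, 'R': array([[ 0.006585  , -0.99975387, -0.02118568],
       [-0.98458861, -0.00277958, -0.17486438],
       [ 0.17476246,  0.02201066, -0.98436457]]), 't': array([0.0129213 , 0.50496249, 1.14245986])}
```

View pics/top0.png

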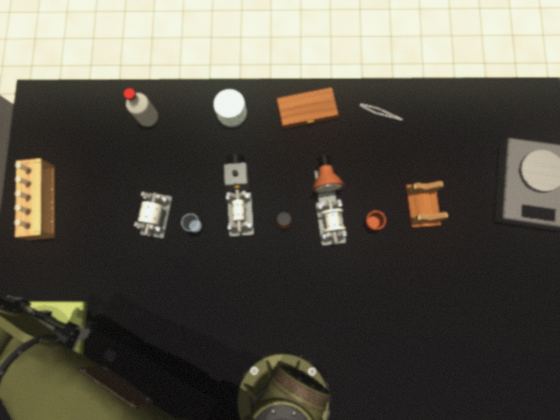

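View pics/scene0.png

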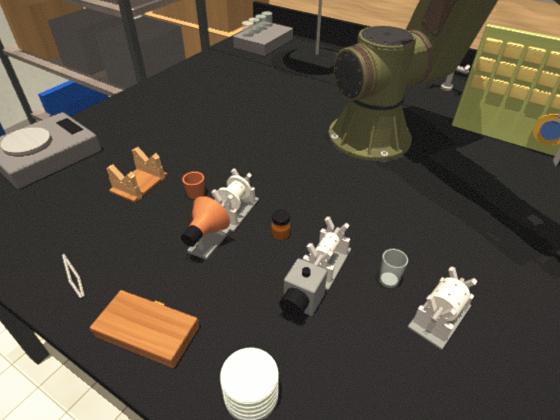

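The top picture shows the plain stand at (152,213), motor at (238,212), lamp at (330,218) and cradle at (426,205). The beaker is at (191,224), the jar at (284,219) and the pot at (375,220). The scene view agrees.

```bash
cat > h.py <<'E'
from station import ctrl, viewer, ticket, nets
import cv2, numpy as np
from scipy.spatial.transform import Rotation as Ro
def cloud(cam):
    i=viewer.camera_info(cam); p,d=viewer.camera(cam)
    v,u=np.mgrid[:420,:560]
    C=np.stack([(u-i['cx'])/i['fx']*d,(v-i['cy'])/i['fy']*d,d],-1)
    return p,d,(C-i['t'])@i['R']   # R^T (C-t)
def seg(cam,name):
    r=nets.silhouettes(cam,name)
    return (r[0]['region'],r[0]['confidence'],r[0]['extent'],len(r)) if r else None
def rect(P):
    (c,s,a)=cv2.minAreaRect(P[:,:2].astype(np.float32)*1000)
    return np.round(c,1),np.round(s,1),round(a,1)
E
python3 - <<'E'
from h import *
for cam in ["top","scene"]:
    p,d,X=cloud(cam)
    for n in "fat_drum slim_drum spool_drum plain_stand drive_stand lamp_stand cradle beaker specimen_jar plant_pot".split():
        s=seg(cam,n)
        if s is None: print(cam,n,None); continue
        P=X[s[0]&(d>0)]
        print(cam,n,round(s[1],2),s[2],s[3],len(P),'rect',*rect(P),'med',np.round(np.median(P,0)*1000),'z',np.round(np.percentile(P[:,2],[2,98])*1000))
E
```

```text
top fat_drum 0.61 [139.0, 190.3, 161.1, 232.9] 2 521 rect [516.7 383. ] [103.2  84.9] 37.2 med [506. 372.  75.] z [30. 85.]
top slim_drum 0.6 [234.0, 189.8, 246.3, 230.7] 1 356 rect [519.8 129.8] [ 40.3 123.8] 88.1 med [513. 129.  65.] z [ 6. 74.]
top spool_drum 0.83 [323.2, 200.0, 342.2, 242.0] 1 444 rect [ 487.1 -132.9] [118.3  58. ] 4.9 med [ 487. -134.   70.] z [38. 87.]
top plain_stand 0.69 [137.1, 196.9, 172.4, 235.2] 2 583 rect [511.3 374.7] [ 67.2 124.9] 80.1 med [506. 358.   9.] z [ 3. 89.]
top drive_stand 0.61 [223.7, 150.3, 252.5, 237.5] 3 1516 rect [571.5 132.4] [239.5  72.3] 3.3 med [586. 130.  60.] z [ 2. 90.]
top lamp_stand 0.92 [315.5, 156.4, 347.8, 246.1] 1 1414 rect [ 554.2 -128.7] [253.7  87.4] 11.3 med [ 576. -119.   65.] z [  2. 109.]
top cradle 0.65 [406.8, 182.1, 448.0, 227.0] 3 1391 rect [ 548.4 -416.7] [133.4 111.4] 3.5 med [ 544. -404.   11.] z [ 2. 75.]
top beaker 0.65 [180.7, 213.3, 204.3, 232.1] 1 289 rect [481.  260.4] [47.2 45.9] 62.1 med [484. 267.  37.] z [-0. 71.]
top specimen_jar 0.73 [274.8, 212.3, 289.9, 229.4] 1 220 rect [496.6   3.4] [51.9 41.3]
[... 754 characters left out ...]
22.8] [292.   87.7] 4.6 med [614. 147.  62.] z [ 4. 88.]
scene lamp_stand 0.71 [180.9, 168.6, 257.0, 258.2] 1 2783 rect [ 545.5 -140.8] [257.4 114.4] 11.9 med [ 594. -109.   64.] z [  1. 108.]
scene cradle 0.64 [105.3, 147.8, 166.6, 202.1] 1 1744 rect [ 520.9 -437.5] [177.1 161.4] 0.0 med [ 542. -394.   23.] z [-1. 73.]
scene beaker 0.86 [381.5, 250.0, 406.6, 285.9] 1 793 rect [480.8 261.2] [49.4 47.2] 18.0 med [492. 262.  47.] z [ 5. 70.]
scene specimen_jar 0.7 [272.6, 207.6, 292.9, 241.1] 1 515 rect [494.3   1.9] [42.3 41.4] 85.6 med [503.   8.  41.] z [ 4. 60.]
scene plant_pot 0.95 [183.8, 168.1, 207.1, 200.7] 1 449 rect [ 490.8 -255.9] [55.4 46.8] 40.8 med [ 495. -252.   33.] z [ 3. 49.]
```

Call:
carry_out(commands=[-1,10,-4,8,0,0,0.2,-1,27,-13,8,0,0,0.2,-1,27,-13,8,0,0,0.2,-1,27,-13,8,0,0,0.2,-1,27,-13,8,0,0,0.2,-1,27,-13,8,0,0,0.2,-1,27,-13,8,0,0,0.2,-1,27,-13,8,0,0,0.2,-1,27,-13,8,0,0,0.2,-1,27,-13,8,0,0,0.2,-1,27,-13,8,0,0,0.2,-1,27,-13,8,0,0,0.2])

```text
time_s: 2.2
ee_pos: [0.4841, 0.3768, 0.2853]
eef_rot: [-3.141, 0.0, 1.37]
force: [0.2, -0.8, 0.1]
grip_width: 0.0942
```

Run:
```python
from h import *
o=ctrl.get_obs(); print(o['time_s'],o['ee_pos'],o['eef_rot'],o['qpos'])
p,d,X=cloud("wrist"); cv2.imwrite("pics/w1.png",p); np.savez("w1.npz",p=p,d=d,X=X)
i=viewer.camera_info("wrist"); print(i['fx'],-i['R'].T@i['t'],i['R'][2])
```

```text
2.2 [0.48414661 0.37680909 0.28532662] [-3.14130009e+00  1.81185973e-04  1.37024729e+00] [ 6.01635245e-01  4.03496384e-01  1.19969436e+00  8.44089179e-05
  1.53873553e+00 -7.68614736e-01]
316.66827273142644 [0.41009998 0.39166192 0.46495315] [ 0.25569572 -0.05218634 -0.96534775]
```

View pics/w1.png

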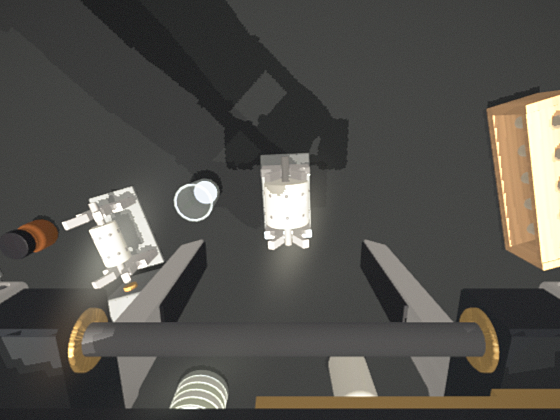

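The plain stand with the fat drum shows at (287,200), upright and seen from near overhead. The beaker is at (195,200) and the motor stand at (125,235).

```bash
cat >> h.py <<'E'
def stand(X,d,c,L=126,W=70,zt=0.085,rad=0.09):
    m=(d>0)&(np.hypot(X[...,0]-c[0],X[...,1]-c[1])<rad)
    P=X[m]
    b=P[(P[:,2]>.004)&(P[:,2]<.014)]; print('base',len(b),*rect(b), 'z',np.median(b[:,2]))
    t=P[(P[:,2]>zt)&(P[:,2]<.097)]; print('tops',len(t),*rect(t))
    return P
def axis(P,lo,hi):
    a=P[(P[:,2]>lo)&(P[:,2]<hi)][:,:2]; vx,vy,x,y=cv2.fitLine((a*1000).astype(np.float32),cv2.DIST_HUBER,0,.01,.01).ravel()
    return len(a),np.degrees(np.arctan2(vy,vx)),x,y
E
python3 - <<'E'
from h import *
f=np.load("w1.npz");X=f['X'];d=f['d']
P=stand(X,d,(.513,.378)); 
s=seg("wrist","fat_drum"); Q=X[s[0]&(d>0)]; print(s[1:],rect(Q[Q[:,2]>.05])); print(axis(Q,.076,.086)); print(np.percentile(Q[:,2],[50,99]))
P=stand(X,d,(.515,.13));
E
```

```text
base 659 [504.2 377. ] [ 70.  112.4] 81.1 z 0.008004664570413822
tops 322 [510.8 375.6] [50.3 96.2] 81.2
(0.83, [263.8, 155.8, 311.4, 244.8], 1) (array([506.7, 376.6]), array([ 58.8, 119.7]), 80.6)
(1351, np.float32(-3.733078), np.float32(505.29788), np.float32(376.74713))
[0.07798387 0.08518159]
base 2156 [519.2 131. ] [136.6  69.2] 6.4 z 0.008242814286665807
tops 271 [514.6 127.9] [95.9 52.5] 4.4
```

Call:
carry_out(commands=[-1,0.6,-25,0,0,0,0.28,-1,0.6,-25,0,0,0,0.28,-1,0.6,-25,0,0,0,0.28,-1,0.6,-25,0,0,0,0.28,-1,0.6,-25,0,0,0,0.28,-1,0.6,-25,0,0,0,0.28,-1,0.6,-25,0,0,0,0.28,-1,0.6,-25,0,0,0,0.28,-1,0.6,-25,0,0,0,0.28,-1,0.6,-25,0,0,0,0.28])

```text
time_s: 3.13
ee_pos: [0.49, 0.1282, 0.2855]
eef_rot: [-3.142, -0.0, 1.652]
force: [-0.0, -0.8, -0.0]
grip_width: 0.0938
```

```bash
cat >> h.py <<'E'
def look(tag,stands,drums):
    o=ctrl.get_obs(); print(round(o['time_s'],2),np.round(o['ee_pos'],4),np.round(o['eef_rot'],3),'F',np.round(o['force'],1),'g',round(o['grip_width'],4))
    p,d,X=cloud("wrist"); cv2.imwrite(f"pics/{tag}.png",p)
    for n,c in stands.items(): print(n); stand(X,d,c)
    for n in drums:
        s=seg("wrist",n)
        if s is None: print(n,None); continue
        Q=X[s[0]&(d>0)]; print(n,s[1:],rect(Q[Q[:,2]>.04]),'med',np.round(np.median(Q,0),4),'z99',np.percentile(Q[:,2],99))
    return p,d,X
E
python3 - <<'E'
from h import *
look("w2",dict(drive=(.515,.128),lamp=(.49,-.133)),["slim_drum","spool_drum"])
E
```

```text
3.13 [0.49   0.1282 0.2855] [-3.142 -0.     1.652] F [-0.  -0.8 -0. ] g 0.0938
drive
base 1563 [520.4 128. ] [137.5  70. ] 4.6 z 0.008186893189374442
tops 297 [515.2 127.3] [96.5 50.4] 4.7
lamp
base 2832 [ 503.  -129.6] [153.4  61.3] 7.2 z 0.008238333908797964
tops 610 [ 510.4 -134.4] [136.6  51.8] 7.5
slim_drum (0.73, [267.7, 160.3, 300.0, 250.4], 1) (array([515.7, 127.8]), array([119.4,  33.5]), 4.0) med [0.5124 0.1274 0.0674] z99 0.07319620405125594
spool_drum (0.66, [170.8, 157.5, 212.8, 195.2], 2) (array([491.3,  -0.8]), array([38.5, 38.7]), 3.9) med [0.4884 0.0046 0.0596] z99 0.0619968884266641
```

View pics/w2.png

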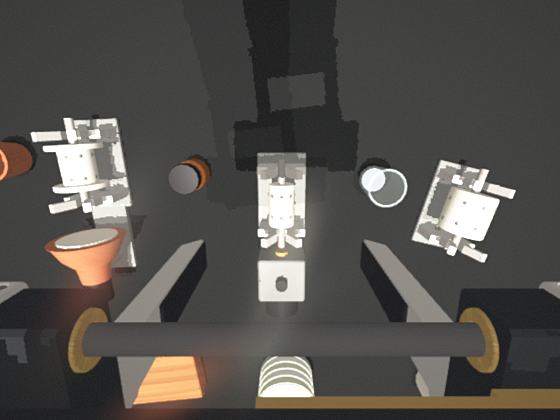

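The motor stand with the slim drum is centred at (281,205). The lamp stand is at (85,165), jar (187,178), beaker (385,185) and plain stand (468,212). Descending onto the slim drum.

Call:
carry_out(commands=[-1,2.55,-0.05,0,0,0,0,-1,2.55,-0.05,-4,0,0,0,-1,2.55,-0.05,-8,0,0,0,-1,2.55,-0.05,-12,0,0,0,-1,2.55,-0.05,-15,0,0,0,-1,2.55,-0.05,-18,0,0,0,-1,2.55,-0.05,-21,0,0,0,-1,2.55,-0.05,-23,0,0,0,-1,2.55,-0.05,-24.9,0,0,0,-1,2.55,-0.05,-24.9,0,0,0,-1,2.55,-0.05,-24.9,0,0,0], force=25)

```text
time_s: 4.2
ee_pos: [0.5152, 0.128, 0.036]
eef_rot: [-3.14, 0.0, 1.653]
force: [0.7, -0.7, 1.1]
grip_width: 0.094
```

Call:
carry_out(commands=[1,0,0,0,0,0,0,1,0,0,0,0,0,0,1,0,0,0,0,0,0,1,0,0,0,0,0,0,1,0,0,0,0,0,0,1,0,0,0,0,0,0,1,0,0,0,0,0,0,1,0,0,0,0,0,0,1,0,0,0,0,0,0])

```text
time_s: 4.95
ee_pos: [0.5152, 0.1279, 0.0361]
eef_rot: [-3.14, 0.0, 1.653]
force: [0.0, -0.2, -0.4]
grip_width: 0.0373
```

Call:
carry_out(commands=[1,0,0,0,0,0,0,1,0,0,0,0,0,0,1,0,0,0,0,0,0,1,0,0,0,0,0,0,1,0,0,1,0,0,0,1,0,0,2.5,0,0,0,1,0,0,5,0,0,0,1,0,0,8,0,0,0,1,0,0,11,0,0,0,1,0,0,14,0,0,0,1,0,0,17,0,0,0,1,0,0,17,0,0,0])

```text
time_s: 5.95
ee_pos: [0.5169, 0.1282, 0.2126]
eef_rot: [3.135, -0.001, 1.653]
force: [-0.4, -0.5, -0.7]
grip_width: 0.0334
```

Call:
carry_out(commands=[1,0,-3,1,0,0,0,1,0,-7,3,0,0,0,1,0,-11,5,0,0,0,1,0,-15,6,0,0,0,1,0,-19,6,0,0,0,1,0,-23,6,0,0,0,1,0,-27,6,0,0,0,1,0,-31,6,0,0,0,1,0,-35,6,0,0,0,1,0,-39,6,0,0,0,1,0,-43,6,0,0,0,1,0,-46,6,0,0,0])

```text
time_s: 6.95
ee_pos: [0.516, -0.3345, 0.2723]
eef_rot: [3.135, -0.001, 1.652]
force: [0.2, 1.0, -1.4]
grip_width: 0.0338
```

Call:
carry_out(commands=[1,0,-3,0,0,0,0,1,-0.5,-5.5,0,0,0,0,1,-0.5,-7,0,0,0,0,1,-0.5,-7,0,0,0,0,1,-0.5,-7,0,0,0,0])

```text
time_s: 7.37
ee_pos: [0.5106, -0.4047, 0.2717]
eef_rot: [3.136, -0.002, 1.651]
force: [-0.6, -0.1, -2.0]
grip_width: 0.0331
```

```bash
cat > c.py <<'E'
from h import *
p,d,X=look("w3",{},[])
def cr(c,zb=(.004,.02)):
    m=(d>0)&(np.hypot(X[...,0]-c[0],X[...,1]-c[1])<.09)
    P=X[m]; print(len(P))
    b=P[(P[:,2]>zb[0])&(P[:,2]<zb[1])]; print('base',len(b),*rect(b),np.median(b[:,2]))
    t=P[(P[:,2]>.07)&(P[:,2]<.085)]; print('tops',len(t),*rect(t))
cr((.546,-.415)); print(viewer.camera_info("wrist")['t'])
stand(X,d,(.49,-.133))
E
python3 c.py
```

```text
7.37 [ 0.5106 -0.4047  0.2717] [ 3.136e+00 -2.000e-03  1.651e+00] F [-0.6 -0.1 -2. ] g 0.0331
68428
base 1609 [ 530.5 -408.2] [100.1  84.2] 4.7 0.01018969340740754
tops 302 [ 499.4 -410.2] [14.1 78.8] 4.6
[ 0.44377717 -0.5061335   0.32861571]
base 2664 [ 503.8 -137.8] [153.2  70.3] 5.7 z 0.00813624173015572
tops 661 [ 510.6 -134.2] [136.9  52.4] 7.2
```

View pics/w3.png

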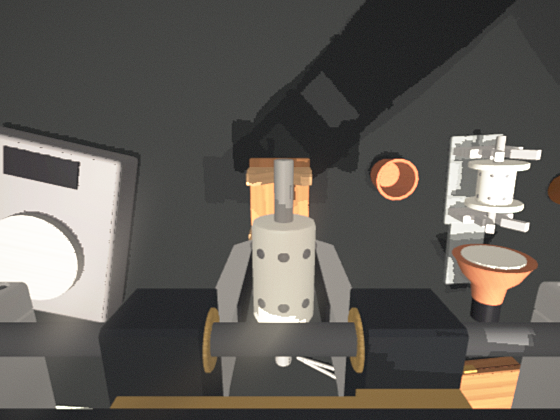

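The drum is held square at (283,265), with the cradle behind it at (280,200). The pot is at (395,178) and the lamp stand with the spool at (490,185). Near board and base edge agree on the cradle centre (543,-407) mm, axis 4.6°.

Call:
carry_out(commands=[1,3.3,-0.2,0,0,0,0,1,3.3,-0.2,-3,0,0,0,1,3.3,-0.2,-7,0,0,0,1,3.3,-0.2,-11,0,0,0,1,3.3,-0.2,-14,0,0,0,1,3.3,-0.2,-17,0,0,0,1,3.3,-0.2,-19,0,0,0,1,3.3,-0.2,-21,0,0,0,1,3.3,-0.2,-22,0,0,0,1,3.3,-0.2,-22.8,0,0,0,1,3.3,-0.2,-22.8,0,0,0])

```text
time_s: 8.33
ee_pos: [0.5439, -0.4052, 0.0431]
eef_rot: [3.137, -0.003, 1.652]
force: [-0.9, -0.3, -0.2]
grip_width: 0.0335
```

Call:
carry_out(commands=[1,0,0,-0.3,0,0,0,1,0,0,-0.5,0,0,0,1,0,0,-0.7,0,0,0,1,0,0,-0.8,0,0,0,1,0,0,-0.8,0,0,0])

```text
time_s: 8.75
ee_pos: [0.5444, -0.4059, 0.0364]
eef_rot: [3.135, -0.001, 1.652]
force: [0.9, -1.8, 4.1]
grip_width: 0.0331
```

Call:
carry_out(commands=[1,0,0,-0.1,0,0,0,1,0,0,-0.15,0,0,0,1,0,0,-0.15,0,0,0])

```text
time_s: 9.0
ee_pos: [0.5447, -0.4065, 0.0358]
eef_rot: [3.134, 0.001, 1.652]
force: [-1.2, -1.9, 5.3]
grip_width: 0.0333
```

Call:
carry_out(commands=[0.7,0,0,0,0,0,0,0.4,0,0,0,0,0,0,0,0,0,0,0,0,0,-1,0,0,0,0,0,0,-1,0,0,0,0,0,0,-1,0,0,0,0,0,0,-1,0,0,0,0,0,0,-1,0,0,0,0,0,0,-1,0,0,0,0,0,0,-1,0,0,0,0,0,0])

```text
time_s: 9.83
ee_pos: [0.5447, -0.4065, 0.0358]
eef_rot: [3.134, 0.001, 1.652]
force: [0.2, 0.1, 0.1]
grip_width: 0.0833
```

Released. Lift, and go back toward the plain stand via the lamp stand; view the cradle and lamp from between.

Call:
carry_out(commands=[-1,0,0,3,0,0,0,-1,0,0,7,0,0,0,-1,0,0,11,0,0,0,-1,0,0,15,0,0,0,-1,0,0,19,0,0,0,-1,-1,2,23,0,0,0,-1,-4,6,25,0,0,0,-1,-6,10,25,0,0,0,-1,-6,14,25,0,0,0,-1,-6,18,25,0,0,0,-1,-6,22,25,0,0,0,-1,-6,26,25,0,0,0])

```text
time_s: 10.83
ee_pos: [0.484, -0.1536, 0.2861]
eef_rot: [3.133, 0.001, 1.652]
force: [1.1, 1.3, 0.6]
grip_width: 0.094
```

Run:
```python
from h import *
p,d,X=look("w4",{},["spool_drum","slim_drum"])
m=(d>0)&(np.hypot(X[...,0]-.487,X[...,1]+.135)<.075)
P=X[m]; b=P[(P[:,2]>.004)&(P[:,2]<.014)]
print('base',rect(b))
t=P[(P[:,2]>.087)&(P[:,2]<.097)]; print('tops',len(t),rect(t))
```

```text
10.83 [ 0.484  -0.1536  0.2861] [3.133e+00 1.000e-03 1.652e+00] F [1.1 1.3 0.6] g 0.094
spool_drum (0.92, [272.1, 141.5, 321.4, 231.7], 1) (array([ 486.7, -137.5]), array([119.6,  62.6]), 7.0) med [ 0.4848 -0.1382  0.0716] z99 0.0878414875219067
slim_drum (0.65, [74.2, 170.6, 108.4, 256.7], 1) (array([ 545. , -405.7]), array([ 38. , 119.5]), 88.3) med [ 0.5418 -0.402   0.0647] z99 0.07231299958947174
base (array([ 494.4, -136.4]), array([134.5,  69.9]), 7.4)
tops 308 (array([ 490.2, -136.9]), array([96. , 50.9]), 7.4)
```

View pics/w4.png

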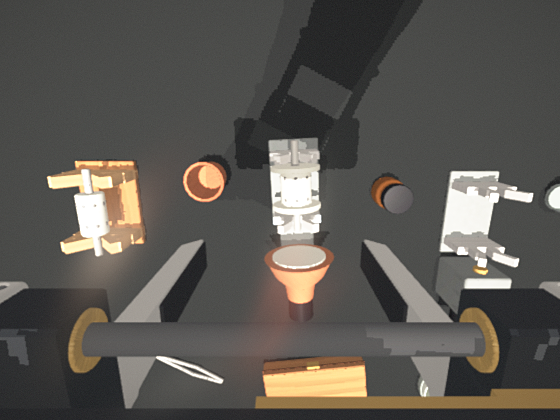

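The slim drum lies in the cradle's notches at (90,213). The lamp stand with the spool is centred at (296,190), and the motor stand is empty at (475,215). Now for the fat drum.

Call:
carry_out(commands=[-1,0,4,0,0,0,0,-1,0,8,0,0,0,0,-1,0,12,0,0,0,0,-1,0,16,0,0,0,0,-1,0,20,0,0,0,0,-1,0,24,0,0,0,0,-1,0.5,28,0,0,0.008,-0.05,-1,1,32,0,0,0.008,-0.1,-1,1.5,36,0,0,0.008,-0.15,-1,2,40,0,0,0.008,-0.2,-1,2.3,44,0,0,0.008,-0.238,-1,2.3,48,0,0,0.008,-0.238])

```text
time_s: 11.98
ee_pos: [0.5088, 0.3278, 0.286]
eef_rot: [3.141, 0.002, 1.414]
force: [0.1, -1.3, -0.9]
grip_width: 0.0944
```

Call:
carry_out(commands=[-1,0,4,0,0,0,0,-1,0,5,0,0,0,0,-1,0,5,0,0,0,0,-1,0,5,0,0,0,0])

```text
time_s: 12.32
ee_pos: [0.5095, 0.3768, 0.2853]
eef_rot: [3.141, 0.003, 1.414]
force: [0.1, 0.2, 0.3]
grip_width: 0.094
```

Run:
```python
from h import *
p,d,X=look("w5",dict(plain=(.51,.376)),["fat_drum"])
```

```text
12.32 [0.5095 0.3768 0.2853] [3.141e+00 3.000e-03 1.414e+00] F [0.1 0.2 0.3] g 0.094
plain
base 698 [510.5 376.1] [ 69.9 123.6] 81.0 z 0.008059082870602736
tops 342 [510.9 375.4] [50.  96.1] 81.1
fat_drum (0.97, [260.3, 135.2, 308.3, 231.8], 1) (array([506.7, 376.5]), array([ 58.2, 119.5]), 79.8) med [0.5034 0.3769 0.0777] z99 0.08513333365949577
```

Call:
carry_out(commands=[-1,-0.25,-0.05,0,0,0,0,-1,-0.25,-0.05,-4,0,0,0,-1,-0.25,-0.05,-8,0,0,0,-1,-0.25,-0.05,-12,0,0,0,-1,-0.25,-0.05,-15,0,0,0,-1,-0.25,-0.05,-18,0,0,0,-1,-0.25,-0.05,-21,0,0,0,-1,-0.25,-0.05,-23,0,0,0,-1,-0.25,-0.05,-24.9,0,0,0,-1,-0.25,-0.05,-24.9,0,0,0,-1,-0.25,-0.05,-24.9,0,0,0], force=30)

```text
time_s: 13.33
ee_pos: [0.5072, 0.3745, 0.0375]
eef_rot: [3.141, 0.002, 1.411]
force: [-0.2, -0.8, 1.1]
grip_width: 0.0944
```

Call:
carry_out(commands=[1,0,0,0,0,0,0,1,0,0,0,0,0,0,1,0,0,0,0,0,0,1,0,0,0,0,0,0,1,0,0,0,0,0,0,1,0,0,0,0,0,0,1,0,0,0,0,0,0,1,0,0,0,0,0,0,1,0,0,0,0,0,0])

```text
time_s: 14.08
ee_pos: [0.5073, 0.3747, 0.0378]
eef_rot: [3.141, 0.002, 1.411]
force: [0.1, 0.5, 2.6]
grip_width: 0.0573
```

Call:
carry_out(commands=[1,0,0,0,0,0,0,1,0,0,0,0,0,0,1,0,0,1,0,0,0,1,0,0,2.5,0,0,0,1,0,0,5,0,0,0,1,0,0,8,0,0,0,1,0,0,11,0,0,0,1,0,0,14,0,0,0,1,0,0,17,0,0,0,1,0,0,17,0,0,0])

```text
time_s: 14.92
ee_pos: [0.5087, 0.3755, 0.2141]
eef_rot: [3.135, -0.003, 1.411]
force: [0.2, 0.3, -1.1]
grip_width: 0.0573
```

Call:
carry_out(commands=[1,0.6,-3,0,0,0.006,0.04,1,0.6,-7,0,0,0.006,0.1,1,0.6,-11,0,0,0.006,0.16,1,0.6,-15,0,0,0.006,0.2,1,0.6,-19,0,0,0.006,0.24,1,0.6,-22,0,0,0.006,0.24,1,0.6,-24,0,0,0.006,0.24,1,0.65,-24.8,0,0,0.006,0.24,1,0.65,-24.8,0,0,0.006,0.24,1,0.65,-24.8,0,0,0.006,0.24])

```text
time_s: 15.75
ee_pos: [0.5151, 0.128, 0.2137]
eef_rot: [3.141, -0.003, 1.651]
force: [-0.4, -0.3, -1.8]
grip_width: 0.0578
```

Run:
```python
from h import *
p,d,X=look("w6",{},["fat_drum"])
m=(d>0)&(np.hypot(X[...,0]-.515,X[...,1]-.127)<.09)&(X[...,2]>.2);P=X[m]; print(rect(P[P[:,2]>.24]),np.percentile(P[:,2],[1,99]))
```

```text
15.75 [0.5151 0.128  0.2137] [ 3.141e+00 -3.000e-03  1.651e+00] F [-0.4 -0.3 -1.8] g 0.0578
fat_drum (0.65, [227.7, 154.2, 338.1, 328.4], 1) (array([498.1, 125.6]), array([87.7, 59.7]), 5.8) med [0.501  0.126  0.2517] z99 0.2585233346336707
(array([511.4, 126.4]), array([ 61.7, 157.3]), 4.6) [0.2261381  0.34657633]
```

View pics/w6.png

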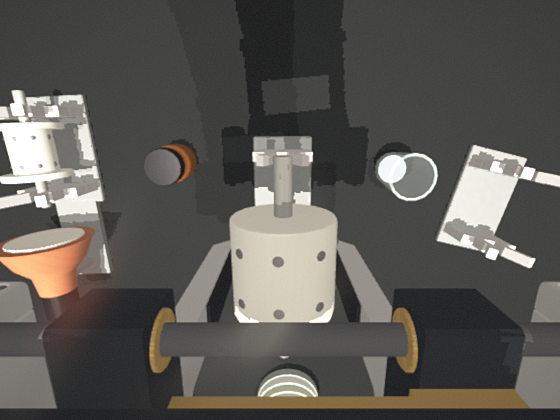

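The fat drum hangs square over the empty motor stand: axle at (283,180), near upright at (283,155). Lowering.

Call:
carry_out(commands=[1,0,-0.05,-3,0,0,0,1,0,-0.05,-6,0,0,0,1,0,-0.05,-9,0,0,0,1,0,-0.05,-11,0,0,0,1,0,-0.05,-13,0,0,0,1,0,-0.05,-14.5,0,0,0,1,0,-0.05,-15.5,0,0,0,1,0,-0.05,-16.3,0,0,0,1,0,-0.05,-16.8,0,0,0,1,0,-0.05,-16.8,0,0,0])

```text
time_s: 16.68
ee_pos: [0.5148, 0.1285, 0.0451]
eef_rot: [-3.141, -0.003, 1.653]
force: [-0.0, 0.5, -1.5]
grip_width: 0.0574
```

Call:
carry_out(commands=[1,0,0,-0.2,0,0,0,1,0,0,-0.4,0,0,0,1,0,0,-0.6,0,0,0,1,0,0,-0.7,0,0,0,1,0,0,-0.7,0,0,0])

```text
time_s: 17.1
ee_pos: [0.5153, 0.1288, 0.04]
eef_rot: [3.141, -0.004, 1.653]
force: [-8.3, -0.7, 18.1]
grip_width: 0.0573
```

Call:
carry_out(commands=[0.3,0,0,0,0,0,0,0.1,0,0,0,0,0,0,0,0,0,0,0,0,0,-0.5,0,0,0,0,0,0,-1,0,0,0,0,0,0,-1,0,0,0,0,0,0,-1,0,0,0,0,0,0,-1,0,0,0,0,0,0,-1,0,0,0,0,0,0])

```text
time_s: 17.85
ee_pos: [0.5152, 0.1288, 0.0399]
eef_rot: [3.141, -0.004, 1.653]
force: [0.8, -0.2, 0.5]
grip_width: 0.0927
```

Call:
carry_out(commands=[-1,0,0,3,0,0,0,-1,0,0,7,0,0,0,-1,0,0,11,0,0,0,-1,0,0,15,0,0,0,-1,0,0,19,0,0,0,-1,-1,0,22,0,0,0,-1,-2,0,24.5,0,0,0,-1,-2.5,0,24.5,0,0,0,-1,-2.5,0,24.5,0,0,0])

```text
time_s: 18.6
ee_pos: [0.49, 0.1289, 0.2861]
eef_rot: [3.138, -0.004, 1.653]
force: [1.2, 1.3, -0.1]
grip_width: 0.0942
```

```bash
cat >> h.py <<'E'
def seated(tag,name,c,yaw):
    p,d,X=look(tag,{},[name]); s=seg("wrist",name)
    Q=(X[s[0]&(d>0)]-np.array([*c,0]))@Ro.from_euler('z',yaw).as_matrix()
    for lo,hi in [(-.06,-.052),(-.05,-.038),(-.036,-.030),(-.024,-.012),(-.006,.006),(.012,.024),(.03,.036),(.038,.05),(.052,.06)]:
        q=Q[(Q[:,0]>lo)&(Q[:,0]<hi)]
        if len(q)>5: print(round((lo+hi)*500),'mm: n',len(q),'top',round(np.percentile(q[:,2],95)*1000,1),'ymid',np.round(np.percentile(q[:,1],[3,50,97])*1000,1))
    print('x ext',np.round(np.percentile(Q[:,0],[.5,99.5])*1000,1))
E
python3 - <<'E'
from h import *
seated("w7","fat_drum",(.5153,.1274),np.radians(4.6))
E
```

```text
18.6 [0.49   0.1289 0.2861] [ 3.138 -0.004  1.653] F [ 1.2  1.3 -0.1] g 0.0942
fat_drum (0.86, [256.7, 156.1, 304.0, 247.9], 1) (array([514.1, 129.5]), array([119.1,  57.4]), 3.2) med [0.5092 0.1283 0.0785] z99 0.08508681552486086
-56 mm: n 36 top 60.8 ymid [-2.6  1.2  3.7]
-44 mm: n 63 top 60.7 ymid [-2.7  1.2  5. ]
-33 mm: n 34 top 61.1 ymid [-2.7  1.2  5.1]
-18 mm: n 406 top 84.6 ymid [-24.4   1.2  28.3]
0 mm: n 394 top 84.4 ymid [-24.8   1.2  27. ]
18 mm: n 387 top 84.5 ymid [-25.1   1.2  29. ]
33 mm: n 7 top 60.4 ymid [-1.3  2.5 28.9]
44 mm: n 44 top 61.2 ymid [-2.6  1.1  3.9]
56 mm: n 28 top 61.0 ymid [-3.   1.1  5.2]
x ext [-57.2  55.6]
```

View pics/w7.png

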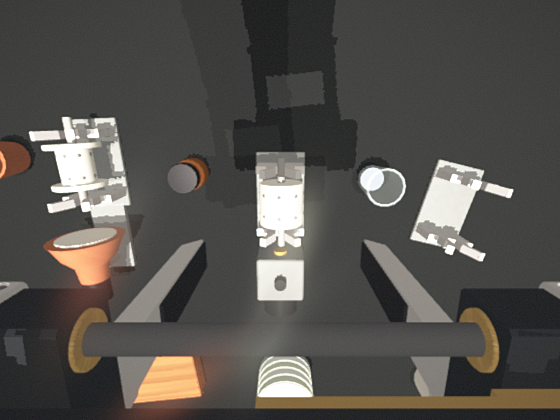

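The fat drum rests in the motor stand at (281,205). Its axle tops are about 61 mm at both ends, so the centre is about 55.5 mm, 1 mm off sideways. Next is the spool.

Call:
carry_out(commands=[-1,0,-4,0,0,0,0,-1,0,-8,0,0,0,0,-1,0,-12,0,0,0,0,-1,0,-16,0,0,0,0,-1,-0.3,-20,0,0,0,0.02,-1,-0.3,-24,0,0,0,0.047,-1,-0.3,-26.6,0,0,0.003,0.047,-1,-0.3,-26.6,0,0,0.003,0.047,-1,-0.3,-26.6,0,0,0.003,0.047])

```text
time_s: 19.5
ee_pos: [0.487, -0.1383, 0.2822]
eef_rot: [-3.135, -0.005, 1.697]
force: [-0.4, -0.3, -0.1]
grip_width: 0.094
```

Run:
```python
from h import *
seated("w8","spool_drum",(.4902,-.1369),np.radians(7.4))
```

```text
19.5 [ 0.487  -0.1383  0.2822] [-3.135 -0.005  1.697] F [-0.4 -0.3 -0.1] g 0.094
spool_drum (0.76, [260.2, 137.6, 309.6, 234.2], 3) (array([ 486.1, -137.5]), array([118.9,  62.3]), 6.0) med [ 0.4846 -0.1385  0.0723] z99 0.08738237078849079
-56 mm: n 49 top 60.7 ymid [-4.1  0.9  4.7]
-44 mm: n 72 top 60.7 ymid [-4.2 -0.4  4.7]
-33 mm: n 277 top 86.6 ymid [-27.5  -0.4  27.4]
-18 mm: n 294 top 75.8 ymid [-18.3  -0.5  18.5]
0 mm: n 269 top 75.7 ymid [-18.4  -0.6  17.2]
18 mm: n 528 top 86.8 ymid [-28.3  -0.7  27.5]
33 mm: n 21 top 61.7 ymid [-3.8  0.6  4.7]
44 mm: n 61 top 60.4 ymid [-3.6  0.6  4.7]
56 mm: n 17 top 60.7 ymid [-4.1  0.6  4.7]
x ext [-61.3  53.4]
```

Call:
carry_out(commands=[-1,-0.1,0.1,0,0,-0.006,0,-1,-0.1,0.1,-4,0,-0.006,0,-1,-0.1,0.1,-8,0,-0.006,0,-1,-0.1,0.1,-12,0,-0.006,0,-1,-0.1,0.1,-15,0,-0.006,0,-1,-0.1,0.1,-18,0,-0.006,0,-1,-0.1,0.1,-21,0,-0.006,0,-1,-0.1,0.1,-23,0,-0.006,0,-1,-0.1,0.1,-24.6,0,-0.006,0,-1,-0.1,0.1,-24.6,0,-0.006,0,-1,-0.1,0.1,-24.6,0,-0.006,0], force=30)

```text
time_s: 20.57
ee_pos: [0.4862, -0.1346, 0.0371]
eef_rot: [3.141, -0.004, 1.702]
force: [-0.2, 0.4, 1.1]
grip_width: 0.0939
```

Call:
carry_out(commands=[1,0,0,0,0,0,0,1,0,0,0,0,0,0,1,0,0,0,0,0,0,1,0,0,0,0,0,0,1,0,0,0,0,0,0,1,0,0,0,0,0,0,1,0,0,0,0,0,0,1,0,0,0,0,0,0,1,0,0,0,0,0,0,1,0,0,0,0,0,0,1,0,0,0,0,0,0])

```text
time_s: 21.48
ee_pos: [0.4864, -0.1357, 0.0373]
eef_rot: [3.141, -0.002, 1.701]
force: [-0.1, -8.4, -0.3]
grip_width: 0.0396
```

Call:
carry_out(commands=[1,0,0,0,0,0,0,1,0,0,0,0,0,0,1,0,0,1,0,0,0,1,0,0,2.5,0,0,0,1,0,0,5,0,0,0,1,0,0,8,0,0,0,1,0,0,11,0,0,0,1,0,0,14,0,0,0,1,0,0,17,0,0,0,1,0,0,20,0,0,0,1,0,0,20,0,0,0])

```text
time_s: 22.4
ee_pos: [0.4878, -0.136, 0.2431]
eef_rot: [3.134, 0.001, 1.702]
force: [0.7, -0.2, -0.1]
grip_width: 0.0392
```

Call:
carry_out(commands=[1,0,3,0,0,0,0,1,0,7,0,0,0,0,1,0,11,0,0,0,0,1,0,15,0,0,0,0,1,0,19,0,0,0,0,1,0,23,0,0,0,-0.05,1,0.5,27,0,0,0,-0.1,1,1,31,0,0,0,-0.15,1,1.5,35,0,0,0,-0.2,1,2,39,0,0,0.006,-0.25,1,2.3,42,0,0,0.006,-0.287,1,2.3,45,0,0,0.006,-0.287])

```text
time_s: 23.4
ee_pos: [0.5103, 0.3161, 0.242]
eef_rot: [3.141, 0.002, 1.413]
force: [0.8, -0.8, -2.1]
grip_width: 0.0393
```

Call:
carry_out(commands=[1,0,3,0,0,0,0,1,0,5.5,0,0,0,0,1,0,6.1,0,0,0,0,1,0,6.1,0,0,0,0,1,0,6.1,0,0,0,0])

```text
time_s: 23.82
ee_pos: [0.5101, 0.3766, 0.2413]
eef_rot: [-3.141, 0.003, 1.413]
force: [0.9, -0.0, -2.1]
grip_width: 0.0394
```

Run:
```python
from h import *
o=ctrl.get_obs(); print(o['ee_pos'],o['eef_rot'])
p,d,X=look("w9",{},["spool_drum"])
```

```text
[0.51013589 0.37660875 0.2413451 ] [-3.1412448   0.00316437  1.41341654]
23.82 [0.5101 0.3766 0.2413] [-3.141e+00  3.000e-03  1.413e+00] F [ 0.9 -0.  -2.1] g 0.0394
spool_drum (0.81, [224.3, 157.4, 343.9, 359.3], 1) (array([508.4, 372.5]), array([ 61.9, 118.5]), 71.3) med [0.4931 0.3796 0.2737] z99 0.2891522903731066
```

View pics/w9.png

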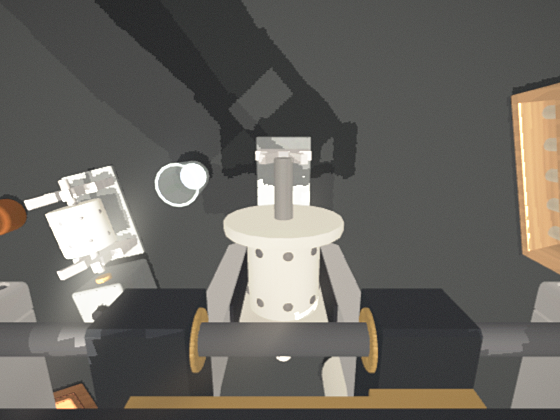

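The spool hangs square over the plain stand: axle (283,185), upright (283,155). Lowering.

Call:
carry_out(commands=[1,0.1,-0.05,-3,0,0,0,1,0.1,-0.05,-6.5,0,0,0,1,0.1,-0.05,-10,0,0,0,1,0.1,-0.05,-13,0,0,0,1,0.1,-0.05,-15,0,0,0,1,0.1,-0.05,-17,0,0,0,1,0.1,-0.05,-18,0,0,0,1,0.1,-0.05,-19,0,0,0,1,0.1,-0.05,-19.6,0,0,0,1,0.1,-0.05,-19.6,0,0,0])

```text
time_s: 24.75
ee_pos: [0.5115, 0.375, 0.0455]
eef_rot: [-3.141, 0.003, 1.412]
force: [-0.4, 0.1, -2.6]
grip_width: 0.0393
```

Call:
carry_out(commands=[1,0,0,-0.2,0,0,0,1,0,0,-0.4,0,0,0,1,0,0,-0.5,0,0,0,1,0,0,-0.6,0,0,0,1,0,0,-0.6,0,0,0])

```text
time_s: 25.17
ee_pos: [0.5115, 0.375, 0.0396]
eef_rot: [3.142, 0.003, 1.412]
force: [-0.3, 0.4, -2.2]
grip_width: 0.0394
```

Call:
carry_out(commands=[1,0,0,-0.1,0,0,0,1,0,0,-0.2,0,0,0,1,0,0,-0.25,0,0,0,1,0,0,-0.25,0,0,0])

```text
time_s: 25.5
ee_pos: [0.5118, 0.3752, 0.0391]
eef_rot: [3.141, 0.002, 1.412]
force: [-7.5, -6.2, 15.3]
grip_width: 0.0393
```

Call:
carry_out(commands=[0.5,0,0,0,0,0,0,0.3,0,0,0,0,0,0,0.1,0,0,0,0,0,0,-0.5,0,0,0,0,0,0,-1,0,0,0,0,0,0,-1,0,0,0,0,0,0,-1,0,0,0,0,0,0,-1,0,0,0,0,0,0,-1,0,0,0,0,0,0,-1,0,0,0,0,0,0,-1,0,0,0,0,0,0])

```text
time_s: 26.42
ee_pos: [0.5118, 0.3752, 0.0391]
eef_rot: [3.141, 0.002, 1.412]
force: [0.5, 0.5, -0.2]
grip_width: 0.0918
```

Call:
carry_out(commands=[-1,0,0,3,0,0,0,-1,0,0,7,0,0,0,-1,0,0,11,0,0,0,-1,0,0,15,0,0,0,-1,0,0,19,0,0,0,-1,-1,0,22,0,0,0,-1,-2,0,24.5,0,0,0,-1,-2.5,0,24.5,0,0,0,-1,-2.5,0,24.5,0,0,0])

```text
time_s: 27.17
ee_pos: [0.4863, 0.3755, 0.2855]
eef_rot: [3.139, 0.0, 1.412]
force: [0.9, 0.8, -1.7]
grip_width: 0.094
```

Run:
```python
from h import *
seated("w10","spool_drum",(.5109,.3754),np.radians(-8.9))
```

```text
27.17 [0.4863 0.3755 0.2855] [3.139 0.    1.412] F [ 0.9  0.8 -1.7] g 0.094
spool_drum (0.56, [263.5, 155.9, 311.1, 246.2], 1) (array([511.4, 376.1]), array([ 61.7, 118.1]), 78.5) med [0.5099 0.3763 0.0721] z99 0.08734807069830258
-56 mm: n 39 top 60.7 ymid [-4.2  0.9  4.8]
-44 mm: n 73 top 60.7 ymid [-4.2  0.9  4.8]
-33 mm: n 39 top 60.8 ymid [-4.3 -0.4  4.8]
-18 mm: n 242 top 86.9 ymid [-21.4   0.6  22.8]
0 mm: n 274 top 75.5 ymid [-18.8   0.1  18.9]
18 mm: n 485 top 82.8 ymid [-27.   -0.6  27.1]
44 mm: n 69 top 60.9 ymid [-22.4  -0.5   6.4]
56 mm: n 31 top 60.6 ymid [-4.6 -0.5  3.6]
x ext [-56.4  56.2]
```

View pics/w10.png

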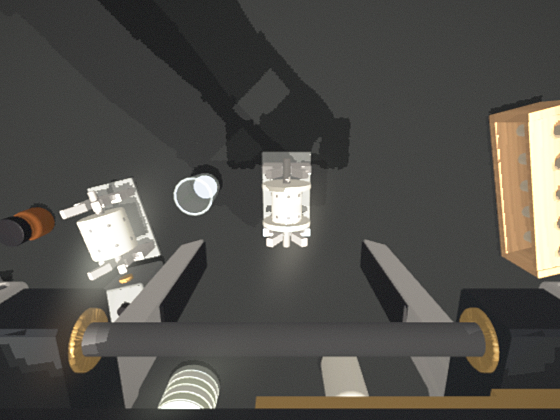

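The spool is seated in the plain stand at (287,203): axle tops 60.7 mm at both ends, centred. Back to the slim drum in the cradle.

Call:
carry_out(commands=[-1,0,-4,0,0,0,0,-1,0,-8,0,0,0,0,-1,0,-12,0,0,0,0,-1,0,-16,0,0,0,0,-1,0,-20,0,0,0,0,-1,0,-24,0,0,0,0.04,-1,0,-28,0,0,0,0.08,-1,0,-32,0,0,0,0.12,-1,0,-36,0,0,0,0.16,-1,0,-40,0,0,0,0.2,-1,0,-44,0,0,0,0.239,-1,0,-48,0,0,0,0.239])

```text
time_s: 28.32
ee_pos: [0.4862, -0.1072, 0.2814]
eef_rot: [-3.139, 0.003, 1.653]
force: [1.0, 0.1, -0.1]
grip_width: 0.0941
```

Call:
carry_out(commands=[-1,0,-4,0,0,0,0,-1,0.5,-8,0,0,0,0,-1,1,-12,0,0,0,0,-1,1.5,-16,0,0,0,0,-1,2,-20,0,0,0,0,-1,2.5,-24,0,0,0,0,-1,3,-28,0,0,0,0,-1,3,-30.3,0,0,0,0,-1,3,-30.3,0,0,0,0,-1,3,-30.3,0,0,0,0])

```text
time_s: 29.15
ee_pos: [0.5156, -0.4113, 0.279]
eef_rot: [-3.137, 0.001, 1.651]
force: [-0.8, 0.5, -0.7]
grip_width: 0.094
```

Run:
```python
from h import *
seated("w11","slim_drum",(.5433,-.4067),np.radians(4.6))
```

```text
29.15 [ 0.5156 -0.4113  0.279 ] [-3.137e+00  1.000e-03  1.651e+00] F [-0.8  0.5 -0.7] g 0.094
slim_drum (0.83, [271.6, 164.3, 299.9, 255.0], 1) (array([ 545., -407.]), array([119.7,  34.5]), 4.1) med [ 0.5411 -0.4073  0.0668] z99 0.07225485186199096
-56 mm: n 45 top 59.3 ymid [-4.4 -0.6  4.5]
-44 mm: n 77 top 60.1 ymid [-4.4 -0.6  4.6]
-33 mm: n 32 top 60.3 ymid [-4.4 -0.6  3.3]
-18 mm: n 243 top 71.7 ymid [-16.   -0.6  14.8]
0 mm: n 230 top 71.8 ymid [-16.1  -0.6  15. ]
18 mm: n 227 top 72.0 ymid [-16.3  -0.6  15.3]
33 mm: n 16 top 59.9 ymid [-4.5  0.2 19. ]
44 mm: n 61 top 60.3 ymid [-4.5 -0.5  3.6]
56 mm: n 39 top 60.0 ymid [-4.5 -0.5  3.6]
x ext [-57.3  60.2]
```

Call:
carry_out(commands=[-1,2.95,0.4,0,0,-0.004,0,-1,2.95,0.4,-4,0,-0.004,0,-1,2.95,0.4,-8,0,-0.004,0,-1,2.95,0.4,-12,0,-0.004,0,-1,2.95,0.4,-15,0,-0.004,0,-1,2.95,0.4,-18,0,-0.004,0,-1,2.95,0.4,-21,0,-0.004,0,-1,2.95,0.4,-23,0,-0.004,0,-1,2.95,0.4,-24.3,0,-0.004,0,-1,2.95,0.4,-24.3,0,-0.004,0,-1,2.95,0.4,-24.3,0,-0.004,0], force=30)

```text
time_s: 30.22
ee_pos: [0.5463, -0.405, 0.0389]
eef_rot: [3.14, 0.003, 1.655]
force: [0.4, -0.2, 0.9]
grip_width: 0.0942
```

Call:
carry_out(commands=[1,0,0,0,0,0,0,1,0,0,0,0,0,0,1,0,0,0,0,0,0,1,0,0,0,0,0,0,1,0,0,0,0,0,0,1,0,0,0,0,0,0,1,0,0,0,0,0,0,1,0,0,0,0,0,0,1,0,0,0,0,0,0,1,0,0,0,0,0,0,1,0,0,0,0,0,0,1,0,0,0,0,0,0])

```text
time_s: 31.22
ee_pos: [0.5465, -0.4066, 0.0397]
eef_rot: [3.139, 0.007, 1.654]
force: [1.9, -8.8, 0.9]
grip_width: 0.0334
```

Call:
carry_out(commands=[1,0,0,0,0,0,0,1,0,0,0,0,0,0,1,0,0,1,0,0,0,1,0,0,2.5,0,0,0,1,0,0,5,0,0,0,1,0,0,8,0,0,0,1,0,0,11,0,0,0,1,0,0,14,0,0,0,1,0,0,17,0,0,0,1,0,0,20,0,0,0,1,0,0,20,0,0,0])

```text
time_s: 32.13
ee_pos: [0.5476, -0.4072, 0.2474]
eef_rot: [3.132, 0.013, 1.654]
force: [0.8, -0.5, -0.4]
grip_width: 0.0333
```

Call:
carry_out(commands=[1,-0.5,3,0,0,0,0,1,-1.5,7,0,0,0,0,1,-2.5,11,0,0,0,0,1,-3.5,15,0,0,0,0.01,1,-4.5,19,0,0.006,0.004,0.02,1,-5.3,23,0,0.013,0.007,0.03,1,-5.6,26,0,0.013,0.007,0.046,1,-5.6,27,0,0.013,0.007,0.046,1,-5.6,27,0,0.013,0.007,0.046,1,-5.6,27,0,0.013,0.007,0.046])

```text
time_s: 32.97
ee_pos: [0.4917, -0.1372, 0.2477]
eef_rot: [3.137, -0.0, 1.701]
force: [-0.1, -0.1, -1.2]
grip_width: 0.0334
```

Run:
```python
from h import *
p,d,X=look("w12",{},["slim_drum"])
```

```text
32.97 [ 0.4917 -0.1372  0.2477] [ 3.137 -0.     1.701] F [-0.1 -0.1 -1.2] g 0.0334
slim_drum (0.82, [251.6, 153.9, 320.3, 320.8], 1) (array([ 474.6, -139.4]), array([88. , 35.2]), 7.3) med [ 0.4802 -0.14    0.276 ] z99 0.280535362303904
```

View pics/w12.png

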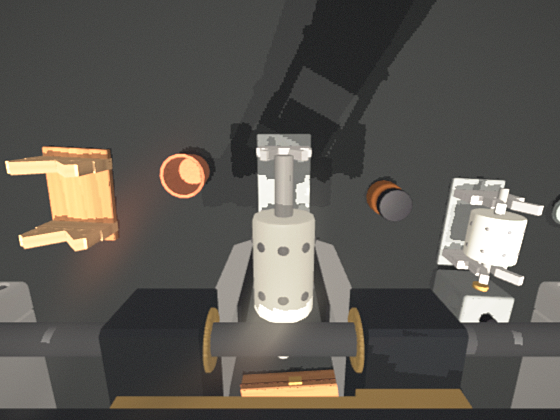

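The slim drum hangs square over the empty lamp stand: axle (283,180), upright (283,155). Lowering.

Call:
carry_out(commands=[1,0,0.05,-3,0,0,0,1,0,0.05,-6.5,0,0,0,1,0,0.05,-10,0,0,0,1,0,0.05,-13,0,0,0,1,0,0.05,-15,0,0,0,1,0,0.05,-17,0,0,0,1,0,0.05,-18.3,0,0,0,1,0,0.05,-19.3,0,0,0,1,0,0.05,-19.8,0,0,0,1,0,0.05,-19.8,0,0,0])

```text
time_s: 33.9
ee_pos: [0.4913, -0.1382, 0.0483]
eef_rot: [3.139, -0.001, 1.699]
force: [-0.3, 0.1, -1.7]
grip_width: 0.0333
```

Call:
carry_out(commands=[1,0,0,-0.2,0,0,0,1,0,0,-0.4,0,0,0,1,0,0,-0.5,0,0,0,1,0,0,-0.6,0,0,0,1,0,0,-0.6,0,0,0])

```text
time_s: 34.32
ee_pos: [0.4916, -0.1384, 0.0426]
eef_rot: [3.139, -0.001, 1.698]
force: [1.2, 2.3, -0.0]
grip_width: 0.0334
```

Call:
carry_out(commands=[1,0,0.05,-0.1,0,0,0,1,0,0.05,-0.2,0,0,0,1,0,0.05,-0.25,0,0,0,1,0,0.05,-0.25,0,0,0])

```text
time_s: 34.65
ee_pos: [0.4916, -0.1381, 0.0401]
eef_rot: [3.138, -0.0, 1.698]
force: [0.2, -0.4, 0.1]
grip_width: 0.0333
```

Call:
carry_out(commands=[1,0,0,-0.1,0,0,0,1,0,0,-0.15,0,0,0,1,0,0,-0.15,0,0,0])

```text
time_s: 34.9
ee_pos: [0.4918, -0.1381, 0.0398]
eef_rot: [3.138, -0.0, 1.698]
force: [-7.1, 2.5, 15.2]
grip_width: 0.0334
```

Contact at the floor. Release and check.

Call:
carry_out(commands=[0.5,0,0,0,0,0,0,0.3,0,0,0,0,0,0,0.1,0,0,0,0,0,0,-0.5,0,0,0,0,0,0,-1,0,0,0,0,0,0,-1,0,0,0,0,0,0,-1,0,0,0,0,0,0,-1,0,0,0,0,0,0,-1,0,0,0,0,0,0,-1,0,0,0,0,0,0,-1,0,0,0,0,0,0])

```text
time_s: 35.82
ee_pos: [0.4918, -0.1381, 0.0397]
eef_rot: [3.138, -0.0, 1.698]
force: [0.3, 0.7, 0.0]
grip_width: 0.0901
```

Call:
carry_out(commands=[-1,0,0,3,0,0,0,-1,0,0,7,0,0,0,-1,0,0,11,0,0,0,-1,0,0,15,0,0,0,-1,0,0,19,0,0,0,-1,-1,0,22,0,0,0,-1,-2,0,24.5,0,0,0,-1,-2.5,0,24.5,0,0,0,-1,-2.5,0,24.5,0,0,0])

```text
time_s: 36.57
ee_pos: [0.4665, -0.1382, 0.2858]
eef_rot: [3.136, 0.001, 1.698]
force: [-0.1, -0.2, -0.1]
grip_width: 0.094
```

Run:
```python
from h import *
seated("w13","slim_drum",(.4902,-.1369),np.radians(7.4))
p,d,X=cloud("scene"); cv2.imwrite("pics/s13.png",p)
for n in "beaker specimen_jar plant_pot".split():
    s=seg("scene",n); P=X[s[0]&(d>0)]; print(n,round(s[1],2),s[2],rect(P))
```

```text
36.57 [ 0.4665 -0.1382  0.2858] [3.136e+00 1.000e-03 1.698e+00] F [-0.1 -0.2 -0.1] g 0.094
slim_drum (0.59, [272.4, 156.4, 297.2, 248.4], 1) (array([ 490.2, -138.2]), array([119.2,  32.7]), 6.5) med [ 0.4868 -0.139   0.0679] z99 0.07315678524593919
-56 mm: n 52 top 60.9 ymid [-5.4 -1.6  3.5]
-44 mm: n 67 top 61.0 ymid [-5.5 -1.6  3.5]
-33 mm: n 33 top 61.5 ymid [-5.6 -0.4  3.5]
-18 mm: n 236 top 72.6 ymid [-17.3  -1.6  13.8]
0 mm: n 220 top 72.5 ymid [-16.2  -1.7  13.9]
18 mm: n 218 top 72.6 ymid [-17.2  -1.8  14. ]
33 mm: n 23 top 61.3 ymid [-6.  -1.9  3.5]
44 mm: n 58 top 61.1 ymid [-4.7 -0.6  3.5]
56 mm: n 35 top 61.1 ymid [-6.2 -0.7  3.4]
x ext [-59.   57.5]
beaker 0.64 [378.7, 247.6, 407.7, 288.2] (array([475.4, 260.5]), array([61.1, 47.7]), 10.1)
specimen_jar 0.68 [269.2, 210.4, 293.1, 240.3] (array([495.7,   2.2]), array([41.4, 38.8]), 85.2)
plant_pot 0.79 [182.9, 172.5, 205.2, 199.1] (array([ 518.9, -224. ]), array([191.7,  51.5]), 49.6)
```

View pics/s13.png

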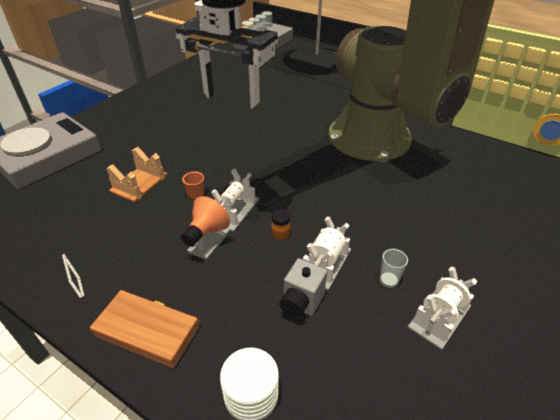

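All three drums are seated. The beaker (393,268), jar (281,226) and pot (194,186) stand where they were, and the gripper is clear above everything.

```bash
python3 -c "
from h import *
print(ticket.hand_in())"
```

```text
the job is handed in; nothing more can be done
None
```

I moved every drum on by one stand and handed the job in at about 37 s of robot time. The slim drum was parked in the cradle on the way, then fat went to the motor stand, spool to the plain stand and slim to the lamp stand.

Wrist-camera checks just after each release, at nominal axle height 55 mm:

| Drum | Stand | Axle centre height (both ends) | Sideways offset | Lengthwise offset |
|---|---|---|---|---|
| Fat | Motor | about 55.5–56 mm | about 1 mm | about 1 mm |
| Spool | Plain | about 55.7 mm | under 1 mm | about 0 mm |
| Slim | Lamp | about 56 mm | about 1–1.5 mm | about 1 mm |

- **Obstacles:** in the last scene picture the beaker, jar and pot stand upright at their starting pixels. The pot's final fitted position was off because its region included background points, and the beaker's came out about 5 mm off, probably for the same reason. I relied on their unchanged image positions instead.
- **Contact on seating:** at the final contact the wrist force reached about 15–18 N on each stand, 1–2 mm above the height I expected for two of them. The checks after release show both axle ends at floor level.
- **Not re-measured:** I did not re-measure the fat and spool drums from near after placing the slim drum. The last scene picture shows both still in place.

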